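Level the relays and snap the tray cover shut

TASK

Spread the heap of relays in the grey tray out into a single layer, so that none lies on another and all stay in the tray. Then put the white cover on the tray and press it down until both side clips snap over its edge and it is fully home, and keep pressing it down firmly: the program finishes while still holding the cover pressed. Leave everything else on the bench where it is.

Things in the scene. Friction and masses are not known exactly. Their poses are not given: they have to be found in the camera images.
- tray: grey open relay tray, fixed, level, on the 3 mm bench mat. Origin: centre of its underside, z up, x along its long side. Inside 130 (x) x 100 (y) mm; walls 4 mm thick, outside 138 x 108 mm, tops 30 mm above the origin. Flared guides stand outside the walls, up to 47 mm high (middle of each short side, ends of each long side): they steer the cover in from up to 5 mm off and leave it 1 mm of play
- tray_floor (a point): centre of the tray's inner floor, 4 mm above the tray's origin, same axes
- tray_seat (a point): centre of the tray's mouth at the wall tops, 30 mm above its origin, same axes: the fully home cover's origin lies here. In the middle of each long side a 26 mm wide sprung snap clip rises 20 mm above this level: a slope that the cover's edge wedges outward, then a hook (tip at |y| = 50.5 mm, underside 5 mm above this point) that springs in over the cover's top
- cover: white flat snap cover, 138 (x) x 108 (y) x 3.5 mm, about 100 g. Origin: centre of its underside, z up. Same either way round (half turn); its long side goes along the tray's. Starts lying on the mat, right way up. Lowered on the tray it meets the clips' slopes 15 to 20 mm above home; the push needed rises to some 10 to 20 N about 6 mm above home, then drops suddenly; heaped relays block it
- cover_grip (a point): centre of the top of the bar grip on the cover's middle, 31.5 mm above the cover's origin, same axes; the bar is 64 mm (x) x 16 mm (y), 28 mm tall over the plate
- clip_l (a joint): how far the tray's clip on its +y side is pushed outward (m): 0 at rest, spring 1.6 N per mm with 3.2 N preload; about 0.0035 while the cover's edge passes, back near 0 when snapped in
- clip_r (a joint): the same for the clip on the tray's -y side
- relay0: a relay: black block, 22 (its x) x 18 (y) x 18 mm (z), 14 g, origin at its centre; starts in the heap in the tray, in the lower layer
- relay1: a relay: black block, 22 (its x) x 18 (y) x 18 mm (z), 14 g, origin at its centre; starts in the heap in the tray, in the lower layer
- relay2: a relay: black block, 22 (its x) x 18 (y) x 18 mm (z), 14 g, origin at its centre; starts in the heap in the tray, in the lower layer
- relay3: a relay: black block, 22 (its x) x 18 (y) x 18 mm (z), 14 g, origin at its centre; starts in the heap in the tray, in the lower layer
- relay4: a relay: black block, 22 (its x) x 18 (y) x 18 mm (z), 14 g, origin at its centre; starts in the heap in the tray, on top of the lower layer
- relay5: a relay: black block, 22 (its x) x 18 (y) x 18 mm (z), 14 g, origin at its centre; starts in the heap in the tray, on top of the lower layer
- screwdriver: screwdriver 170 mm long lying on the mat between tray and cover; origin under its middle; to be left alone
- phone: black phone 148 x 72 x 9 mm lying beyond the mat, origin at the centre of its underside; to be left alone
- multimeter: orange multimeter 165 x 85 x 46 mm lying beyond the mat, origin at the centre of its underside; to be left alone
- flux_jar: small amber jar with black lid, 42 mm across, 55 mm high, on the near side of the mat, origin at the centre of its underside; to be left alone
- solder_reel: bare metal solder reel, 52 mm across, 36 mm high, to the left of the work, origin at the centre of its underside; to be left alone
- tip_tin: small steel bowl, 60 mm across, 32 mm high, to the right of the work, origin at the centre of its underside; to be left alone
Things that resemble listed ones, but are neither listed nor needed, are in the scene too. Leave any pink look-alike of the tray alone.

How it is judged (in metres and radians):
On the way, in this order (a step that is already met when the one before it is completed fails the run):
1. all six relays lie in one layer in the tray (z of relay0 in the frame of tray between 0.008 and 0.0175 m and x of relay0 in the frame of tray between -0.065 and 0.065 m and y of relay0 in the frame of tray between -0.05 and 0.05 m and z of relay1 in the frame of tray between 0.008 and 0.0175 m and x of relay1 in the frame of tray between -0.065 and 0.065 m and y of relay1 in the frame of tray between -0.05 and 0.05 m and z of relay2 in the frame of tray between 0.008 and 0.0175 m and x of relay2 in the frame of tray between -0.065 and 0.065 m and y of relay2 in the frame of tray between -0.05 and 0.05 m and z of relay3 in the frame of tray between 0.008 and 0.0175 m and x of relay3 in the frame of tray between -0.065 and 0.065 m and y of relay3 in the frame of tray between -0.05 and 0.05 m and z of relay4 in the frame of tray between 0.008 and 0.0175 m and x of relay4 in the frame of tray between -0.065 and 0.065 m and y of relay4 in the frame of tray between -0.05 and 0.05 m and z of relay5 in the frame of tray between 0.008 and 0.0175 m and x of relay5 in the frame of tray between -0.065 and 0.065 m and y of relay5 in the frame of tray between -0.05 and 0.05 m), for 0.2 s.
2. the cover is snapped home under both clips (z of cover in the frame of tray between 0.027 and 0.031 m and horizontal distance between cover and tray below 0.006 m and angle between the x axis of cover and the x axis of tray, either way round below 0.06 rad and angle between cover's own z axis and vertical below 0.03 rad and value of joint each of clip_l, clip_r below 0.0025 m), for 0.2 s.
At the end, for the whole second after the job is handed in: Relays in one layer in the tray (centres under 13.5 mm above its floor); cover underside within 1 mm of the wall tops, centred to 6 mm, turned under 0.06, tilted under 0.03 rad, both clips within 2.5 mm of rest; fingers press on it (over 3 N) so that it bears on the tray with over 4 N (all of step 1 and all of step 2 and contact force between cover and tray above 4 N and contact force between the fingers and cover above 3 N); the arm keeps its last pose, push and grip.
It fails at once if a bystander is shifted by more than 30 mm (distance of any of screwdriver, phone, multimeter, flux_jar, solder_reel, tip_tin from where it was at the start of the episode above 0.03 m).
It also fails if it takes over 53 s, if anything falls off the work surface, if the arm or the gripper's body presses on something with over 40 N, if the wrist force passes 120 N, or if a joint passes its speed limit or range.

ROBOT

A 6-joint arm with a two-finger parallel gripper is mounted at the origin on the work surface. World frame = base frame: x ahead of the robot, y to its left, z up, the work surface at z = 0. Lengths are in m, angles in degrees, forces in N, time in s.
With the tool pointing down it reaches from about 0.325 to 0.9 m from the base axis. Payload 6.1 kg.
Tool frame: the origin (TCP) lies at the very end of the fingers, on their centre line; the grasp point (between the pads) lies 19 mm behind it; z points along the fingers, y is the line along which they close (so a half turn about z gives the same grasp; the last joint's range is limited). The gripper opens to 85 mm and grips with 20 to 120 N. Pads are 22 mm wide; open, the fingers measure 114 mm over their backs; the gripper's body (76 mm by 85 mm) begins 54 mm behind the grasp point. The pads swing forward as they close: fully open they stand 13 mm farther back than shut.
Start: joints at [-76.61, 12.628, 87.462, -0, 79.91, -7.225], TCP at [0.22, -0.585, 0.231] pointing down, gripper open.
Joint ranges: [-170.65, 170.65], [-52.31, 119.04], [5.05, 147.46], [-71.25, 251.25], [11.57, 151.72], [-153.62, 153.62]. Speed limits (degrees/s): [147.25, 147.25, 172.46, 180, 180, 180].

INTERFACE

Orientations are given as [roll, pitch, yaw] about the fixed x, y, z axes, in that order (R = Rz(yaw) Ry(pitch) Rx(roll)).
In Python, from bench import robot, read_camera, cut_out gives the robot as it stands.
- The arm moves only by the tool drive_tool, never from a script. Its arguments are lists of equal length, an entry for each row: "slide": the shift along the world's x, y, z normalised to -1 to 1, where 1 is 40 cm, a list of three; "delta_rot": the turn, a rotation vector about the world's x, y, z normalised to -1 to 1, where 1 is 180 degrees, a list of three; "hand": the opening, from -1 (shut) to 1 (fully open). A call has 1 to 8 rows; each row is the pose to reach, as a shift and turn from the pose commanded when the call began, turning the shorter way round; what a row does not reach only later rows make up. A row lasts 1/10 s, in which the tool goes at most 50 mm and 8.59 degrees, less where a joint would pass 70% of its speed; a pose out of reach is approached as far as the arm can. A call with a number of a shift or a turn outside -1 to 1 is refused whole. A call with a gripper value outside its range is refused whole. The fingers move at their own pace and stop on an object; "grip_force" is the grip in N (left out, the last holds). Time passes only in rows, so rows that repeat a pose let the fingers close. It gives the time, the measured TCP pose, the force, the opening and the grip force at its end, in the units of the state.
- robot.observe(): the state, without advancing time (a new reading comes with each control period).
- read_camera(name): name is "scene" or "side" or "wrist"; returns a dict with "pixels" (420x560x3 uint8, blue, green, red), "range_z" (420x560 float32, m along the optical axis (not along the pixel's ray), 0 where there is no reading), "camera_matrix" (3x3 intrinsics, pixels), "R" (3x3) and "t" (3): a world point X has camera coordinates R X + t; the wrist camera has in their place "tool_from_camera" (4x4, takes a point from camera to tool coordinates, whose origin is the TCP and whose axes are the flange's). Camera axes: x right, y down, z forward; pixel columns grow to the right and rows downward; lengths in m; the calibration is good to about 2 mm. The wrist camera is an equidistant fisheye: a pixel r from the principal point sees the ray r / f radians off the axis. A picture is of the moment at which its call begins: read the wrist's pose just before it.
- robot.sign_off(): hands the job in; it is judged then, once.
Trained networks look in the newest picture that a camera, given by its name, has taken for a name from the list of things; names that differ only in an ending like _2 or _b are one class to them, and where a whole thing is asked for, a point or a joint stands for the part that bears it (a point fixed in the world has none). Each returns a list of dicts, best first, with "conf" (0 to 1); they miss things now and then, are a little off and sometimes report something else, mostly with a low value. They report only what shows in the picture. A call takes as long as a camera call. They do not tell look-alikes from the thing itself.
- cut_out(camera, thing): "region" (420x560 bool, what is visible of it) and "bbox" ([left, top, right, bottom] in pixels, round what is visible of it).
The state is a dict: "t": time; "joint_pos": joint angles; "joint_velocities": joint speeds; "effort": joint torques, N m; "eef_pos": TCP position; "eef_rot": TCP orientation; "contact_force": force on the tool from outside, world axes, zero at the start; "ft_torque": the same for the moment, N m; "gripper_width": opening from 0.0 (shut) to 1.0 (fully open); "finger_force": force on a finger pad.
Only numpy, scipy, OpenCV 4.12 (cv2) and the standard library are available. Lean on these libraries where they do the work, as an engineer would, in place of code of your own. Each camera call takes 0.05 s, during which the arm holds its last target. There are 200 camera calls.

## Working session

There is one attempt and no reset: what is moved stays moved. The work goes in short steps, Python scripts to look and compute and a tool call to move; the robot and the scene stay as the last step left them, time stands still between calls to the robot, and variables do not carry over. Pictures are saved under pics/ and viewed, at most 10 in all, crops included, and the job is handed in when it is done.

Besides the shell and the picture viewer there is one more tool, called after "Call:" as name(argument=value, ...) on one line, values as JSON. drive_tool: Moves the arm, as the interface text tells. Its arguments: {"type":"object","properties":{"slide":{"type":"array"},"delta_rot":{"type":"array"},"hand":{"type":"array"},"grip_force":{"type":"number"}},"required":["slide","delta_rot","hand"]}

```bash
ls; mkdir -p pics
cat > h.py <<'E'
import numpy as np, cv2
from bench import robot, read_camera, cut_out
def cloud(c):
    K=c["camera_matrix"]; z=c["range_z"]; v,u=np.mgrid[0:420,0:560]
    P=np.stack([(u-K[0,2])/K[0,0]*z,(v-K[1,2])/K[1,1]*z,z],-1)
    W=(P-np.array(c["t"]).ravel())@np.array(c["R"]); W[z<=0]=np.nan
    return W
E
python3 - <<'E'
from h import *
o=robot.observe(); print(o)
ims=[]
for n in ["scene","side"]:
    c=read_camera(n); W=cloud(c); ims.append(c["pixels"])
    np.savez(n+".npz",W=W,px=c["pixels"])
    cv2.imwrite(f"pics/{n}0.png",c["pixels"])
    for th in ["tray","cover","relay0","screwdriver","clip_l","cover_grip","flux_jar","solder_reel","tip_tin","phone","multimeter"]:
        for d in cut_out(n,th)[:6]:
            p=W[d["region"]]; p=p[~np.isnan(p[:,0])]
            if len(p)==0: continue
            print(n,th,round(d["conf"],2),[int(x) for x in d["bbox"]],np.median(p,0).round(3),np.percentile(p,2,0).round(3),np.percentile(p,98,0).round(3))
E
```

```text
pics
{'t': 0.0, 'joint_pos': array([-7.66116018e+01,  1.26786081e+01,  8.75261756e+01, -2.05037537e-04,
        7.99097582e+01, -7.22507107e+00]), 'joint_velocities': array([ 0.0566814 , -0.03287446,  0.00413659,  0.04250928, -0.06374374,
       -0.13499751]), 'effort': array([ 3.50833479e-04, -4.96904576e+01, -3.89389408e+01, -1.97772820e-04,
        1.11712626e-02, -1.59274290e-06]), 'eef_pos': array([ 0.21989082, -0.58438972,  0.23015905]), 'eef_rot': array([-1.79886342e+02, -1.42054318e-02,  2.06134913e+01]), 'contact_force': array([ 0.69941918, -0.08716209, -0.51898984]), 'ft_torque': array([ 0.0369749 , -0.021443  ,  0.00505701]), 'finger_force': 0.0, 'gripper_width': 1.0035567594899906}
scene tray 0.93 [399, 169, 439, 208] [0.208 0.426 0.011] [ 0.125  0.363 -0.002] [0.296 0.485 0.045]
scene tray 0.89 [307, 230, 361, 279] [0.59  0.182 0.017] [0.517 0.124 0.003] [0.668 0.25  0.047]
scene cover 0.61 [198, 219, 252, 261] [ 0.599 -0.134  0.006] [ 0.518 -0.199  0.001] [ 0.661 -0.08   0.034]
scene relay0 0.61 [332, 259, 340, 264] [0.615 0.203 0.021] [0.608 0.197 0.01 ] [0.62  0.211 0
[... 2669 characters left out ...]
 302, 204] [ 0.584 -0.133  0.007] [ 0.522 -0.202  0.001] [ 0.655 -0.078  0.037]
side flux_jar 0.5 [306, 219, 319, 237] [0.405 0.023 0.045] [ 0.388 -0.004  0.006] [0.424 0.033 0.061]
side flux_jar 0.25 [197, 228, 261, 281] [0.59  0.182 0.018] [0.516 0.124 0.003] [0.666 0.255 0.05 ]
side solder_reel 0.55 [211, 302, 235, 328] [0.519 0.374 0.038] [0.498 0.346 0.004] [0.544 0.393 0.043]
side tip_tin 0.75 [312, 138, 329, 153] [ 0.532 -0.394  0.026] [ 0.506 -0.412  0.006] [ 0.555 -0.353  0.037]
side phone 0.61 [214, 150, 247, 176] [ 0.777 -0.172  0.009] [ 0.743 -0.248  0.003] [ 0.812 -0.107  0.014]
side multimeter 0.77 [149, 201, 202, 250] [0.78  0.166 0.038] [0.745 0.076 0.008] [0.83  0.231 0.047]
```

Run:
```python
import cv2,numpy as np
a=cv2.imread("pics/scene0.png");b=cv2.imread("pics/side0.png")
r=lambda i,x0,x1,y0,y1:cv2.resize(i[y0:y1,x0:x1],(400,300),interpolation=cv2.INTER_CUBIC)
o=np.vstack([np.hstack([r(a,140,460,130,370),r(b,120,440,120,360)]),np.hstack([r(a,296,376,220,280),r(b,188,268,226,286)])])
cv2.imwrite("pics/c0.png",o)
```

```text
(no output)
```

View pics/c0.png

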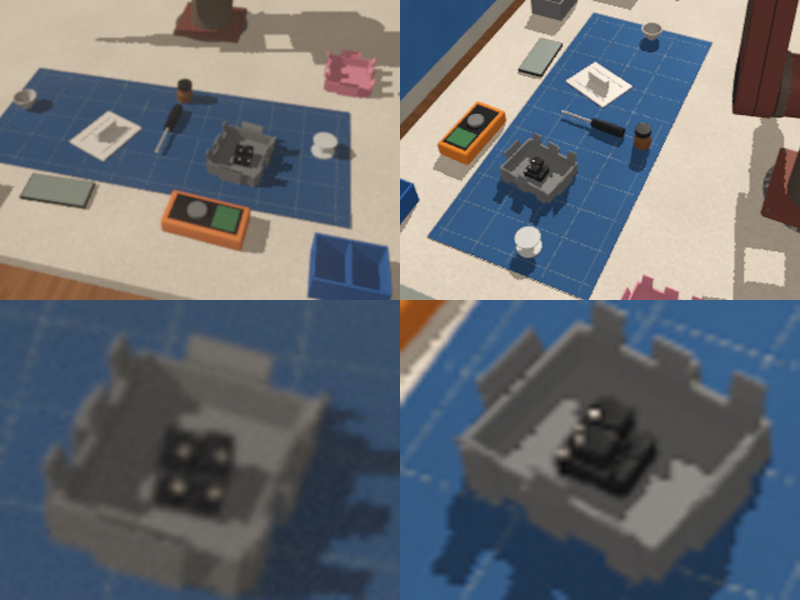

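Call:
drive_tool(slide=[[0.8, 1, 0.1], [0.8, 1, 0.1], [0.8, 1, 0.1], [0.8, 1, 0.1], [0.8, 1, 0.1], [0.8, 1, 0.1], [0.8, 1, 0.1], [0.8, 1, 0.1]], delta_rot=[[0, 0, 0], [0, 0, 0], [0, 0, 0], [0, 0, 0], [0, 0, 0], [0, 0, 0], [0, 0, 0], [0, 0, 0]], hand=[1, 1, 1, 1, 1, 1, 1, 1])

```text
t: 2.0
eef_pos: [0.4702, -0.2719, 0.263]
eef_rot: [180.0, -0.0, 20.6]
contact_force: [1.3, -1.3, 0.7]
gripper_width: 0.998
finger_force: 0.0
```

Run:
```python
from h import *
for n in ["scene","side"]:
    d=np.load(n+".npz"); W=d["W"].reshape(-1,3); px=d["px"].reshape(-1,3).astype(int)
    for nm,c,zl in [("tray",(.59,.185),(.012,.06)),("cover",(.59,-.135),(-.02,.05))]:
        m=(abs(W[:,0]-c[0])<.12)&(abs(W[:,1]-c[1])<.11)&(W[:,2]>zl[0])&(W[:,2]<zl[1])
        if nm=="cover": m&=(px.min(1)>110)
        h=cv2.convexHull(W[m][:,:2].astype(np.float32)*1000)
        print(n,nm,m.sum(),cv2.minAreaRect(h))
print(robot.observe()["eef_pos"],robot.observe()["eef_rot"])
```

```text
scene tray 1245 ((591.2062377929688, 188.01345825195312), (128.90272521972656, 159.3663787841797), 80.51065826416016)
scene cover 1121 ((583.4515380859375, -141.7410430908203), (117.46844482421875, 149.72201538085938), 68.0190658569336)
side tray 1381 ((592.2333374023438, 188.12686157226562), (132.38873291015625, 161.9073486328125), 77.53974914550781)
side cover 1026 ((579.5882568359375, -167.0729217529297), (168.3456573486328, 149.1412811279297), 68.48583984375)
[ 0.47018473 -0.27185414  0.26295508] [ 1.79956239e+02 -2.46716854e-02  2.06082505e+01]
```

Call:
drive_tool(slide=[[0.25, 0.33, 0], [0.25, 0.33, 0], [0.25, 0.33, 0], [0.25, 0.33, 0], [0.25, 0.33, 0]], delta_rot=[[0, 0, -0.237], [0, 0, -0.237], [0, 0, -0.237], [0, 0, -0.237], [0, 0, -0.237]], hand=[1, 1, 1, 1, 1])

```text
t: 2.5
eef_pos: [0.5709, -0.138, 0.2624]
eef_rot: [-179.9, -0.0, -20.3]
contact_force: [-1.0, -0.5, -0.3]
gripper_width: 1.001
finger_force: 0.0
```

```bash
cat >> h.py <<'E'
from scipy.spatial.transform import Rotation as Ro
def wrist(save=None):
    o=robot.observe(); c=read_camera("wrist")
    T=np.eye(4); T[:3,:3]=Ro.from_euler("xyz",o["eef_rot"],degrees=True).as_matrix(); T[:3,3]=o["eef_pos"]
    K=c["camera_matrix"]; M=T@np.array(c["tool_from_camera"]); z=c["range_z"]
    v,u=np.mgrid[0:420,0:560]; a=(u-K[0,2])/K[0,0]; b=(v-K[1,2])/K[1,1]; th=np.hypot(a,b)
    s=np.where(th>1e-6,np.tan(np.minimum(th,1.45))/np.maximum(th,1e-6),1)
    P=np.stack([a*s*z,b*s*z,z],-1); W=P@M[:3,:3].T+M[:3,3]; W[(z<=0)|(th>1.4)]=np.nan
    if save: cv2.imwrite(f"pics/{save}.png",c["pixels"]); np.savez(save+".npz",W=W,px=c["pixels"])
    return W,c["pixels"],o,M,K
def inb(W,c,r,zl):
    return (abs(W[...,0]-c[0])<r)&(abs(W[...,1]-c[1])<r)&(W[...,2]>zl[0])&(W[...,2]<zl[1])
def top(W,c,r,zl,name,sc=3000,N=None):
    "orthophoto: height-coloured"
    pass
E
python3 - <<'E'
from h import *
W,px,o,M,K=wrist("w1"); print(o["t"],o["eef_pos"],o["eef_rot"],K[0,0],M.round(3))
for th in ["cover","cover_grip"]:
  for d in cut_out("wrist",th)[:2]:
    p=W[d["region"]]; p=p[~np.isnan(p[:,0])]
    print(th,d["conf"],d["bbox"],np.median(p,0).round(4))
m=inb(W,(.59,-.135),.13,(-.02,.06))&(px.min(2)>120)
print(m.sum(),cv2.minAreaRect(cv2.convexHull(W[m][:,:2].astype(np.float32)*1000)),np.median(W[m][:,2]))
m=inb(W,(.59,-.135),.06,(.02,.06))
q=W[m]; print(m.sum(),cv2.minAreaRect(cv2.convexHull(q[:,:2].astype(np.float32)*1000)),np.percentile(q[:,2],[5,50,90,99]))
E
```

```text
2.5 [ 0.57094517 -0.13801581  0.26240735] [-1.79925560e+02 -1.89143594e-02 -2.02998305e+01] 325.19226210127806 [[-0.347 -0.895 -0.282  0.642]
 [-0.938  0.331  0.105 -0.164]
 [-0.001  0.301 -0.954  0.405]
 [ 0.     0.     0.     1.   ]]
cover 0.58 [235.0, 97.8, 330.2, 210.5] [ 0.588  -0.1413  0.0069]
cover_grip 0.59 [238.1, 94.5, 327.8, 205.1] [ 0.5881 -0.1417  0.007 ]
9494 ((589.9946899414062, -134.6027374267578), (259.1082458496094, 252.4813690185547), 89.86199188232422) 0.006930069364225522
776 ((585.2183837890625, -140.2554168701172), (16.109939575195312, 64.40913391113281), 67.86056518554688) [0.03283414 0.0345262  0.03563911 0.03636794]
```

View pics/w1.png

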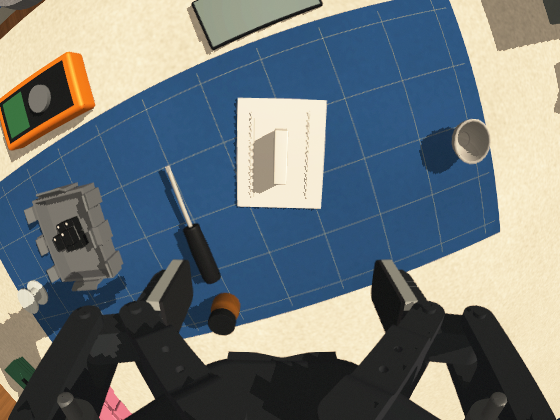

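Call:
drive_tool(slide=[[0.025, 0.81, -0.1], [0.025, 0.81, -0.1], [0.025, 0.81, -0.1], [0.025, 0.81, -0.1], [0.025, 0.81, -0.1], [0.025, 0.81, -0.1], [0.025, 0.81, -0.1], [0.025, 0.81, -0.1]], delta_rot=[[0, 0, 0.046], [0, 0, 0.046], [0, 0, 0.046], [0, 0, 0.046], [0, 0, 0.046], [0, 0, 0.046], [0, 0, 0.046], [0, 0, 0.046]], hand=[1, 1, 1, 1, 1, 1, 1, 1])

```text
t: 3.45
eef_pos: [0.5784, 0.185, 0.2217]
eef_rot: [-180.0, 0.1, -11.5]
contact_force: [-0.6, -0.2, -0.1]
gripper_width: 1.001
finger_force: 0.0
```

Run:
```python
from h import *
W,px,o,M,K=wrist("w2"); print(o["t"],o["eef_pos"],o["eef_rot"],K[0,0],M[:3,3].round(3))
for th in ["tray","relay0","clip_l"]:
  for d in cut_out("wrist",th)[:7]:
    p=W[d["region"]]; p=p[~np.isnan(p[:,0])]
    print(th,round(d["conf"],2),[int(x) for x in d["bbox"]],np.median(p,0).round(4))
m=inb(W,(.592,.188),.12,(.012,.06)); q=W[m]
print(m.sum(),cv2.minAreaRect(cv2.convexHull(q[:,:2].astype(np.float32)*1000)))
m=inb(W,(.592,.188),.12,(.030,.0365)); q=W[m]
np.save("rim.npy",q)
print(m.sum(),cv2.minAreaRect(cv2.convexHull(q[:,:2].astype(np.float32)*1000)))
u=cv2.resize(px[100:310,140:420],(800,600),interpolation=cv2.INTER_CUBIC); cv2.imwrite("pics/w2c.png",u)
```

```text
3.45 [0.57838992 0.18503468 0.2216783 ] [-1.79972309e+02  7.69300559e-02 -1.15207934e+01] 325.19226210127806 [0.653 0.171 0.364]
tray 0.93 [208, 91, 346, 246] [0.5879 0.1872 0.0079]
tray 0.42 [140, 384, 153, 402] [0.272  0.4791 0.0368]
relay0 0.97 [252, 154, 271, 178] [0.5938 0.204  0.043 ]
relay0 0.93 [271, 148, 287, 175] [0.5951 0.1843 0.043 ]
relay0 0.77 [270, 141, 287, 151] [0.6106 0.1834 0.0249]
relay0 0.64 [252, 138, 269, 158] [0.6102 0.2031 0.0248]
clip_l 0.92 [215, 156, 232, 184] [0.6    0.2427 0.0444]
clip_l 0.66 [124, 226, 172, 273] [0.5232 0.3633 0.0387]
clip_l 0.61 [325, 152, 339, 183] [0.5804 0.1336 0.0433]
7224 ((588.8258056640625, 189.0775146484375), (128.21029663085938, 157.74490356445312), 79.69541931152344)
1924 ((588.42919921875, 189.405517578125), (126.85721588134766, 141.30833435058594), 78.08421325683594)
```

View pics/w2c.png

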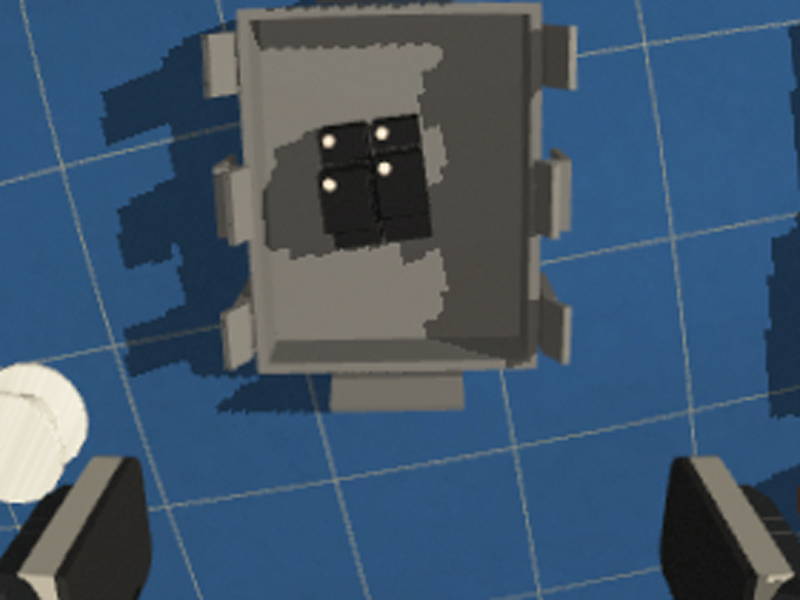

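Run:
```python
from h import *
d=np.load("w2.npz"); W=d["W"]; px=d["px"]
dark=px.max(2)<75
R=lambda q:cv2.minAreaRect((q[:,:2]*1000).astype(np.float32))
C=np.array([.590,.188]); 
m=inb(W,(.595,.194),.05,(.036,.05)); q=W[m]; print("tops",m.sum(),R(q),np.percentile(q[:,2],[10,50,90]))
a=q[q[:,1]>.1945];b=q[q[:,1]<.193]; print(R(a),R(b))
m=inb(W,(.595,.194),.05,(.021,.028))&dark; q=W[m]; print("low",m.sum(),R(q),np.median(q[:,2]))
# tray: fit rim rect by brute force
from scipy.optimize import minimize
m=inb(W,C,.1,(.0315,.0355)); q=W[m][:,:2]
def f(p):
    th=p[2]; c,s=np.cos(th),np.sin(th); l=(q-p[:2])@np.array([[c,-s],[s,c]])
    dd=np.minimum(abs(abs(l[:,0])-67)if 0 else np.hypot(np.maximum(abs(abs(l[:,0])-.067)-.002,0),np.maximum(abs(l[:,1])-.054,0)),np.hypot(np.maximum(abs(abs(l[:,1])-.052)-.002,0),np.maximum(abs(l[:,0])-.069,0)))
    return np.minimum(dd,.006).mean()*1000
r=min((minimize(f,[C[0]+dx,C[1]+dy,np.radians(a)],method="Nelder-Mead",options=dict(initial_simplex=[[C[0]+dx,C[1]+dy,np.radians(a)],[C[0]+dx+.004,C[1]+dy,np.radians(a)],[C[0]+dx,C[1]+dy+.004,np.radians(a)],[C[0]+dx,C[1]+dy,np.radians(a+3)]])) for dx in(-.004,.002) for dy in(-.003,.003) for a in(-13,-9)),key=lambda r:r.fun)
print(len(q),r.fun,r.x[:2],np.degrees(r.x[2]))
m=inb(W,C,.04,(0,.011)); print("floor z",np.median(W[m][:,2]))
c,s=np.cos(r.x[2]),np.sin(r.x[2])
for lx in(-.045,.045): print(lx,r.x[:2]+np.array([c,s])*lx)
```

```text
tops 1052 ((612.60009765625, 209.52780151367188), (68.65703582763672, 64.60297393798828), 89.97002410888672) [0.04132127 0.04316114 0.04488474]
((612.6054077148438, 219.56753540039062), (48.57761001586914, 64.60297393798828), 89.97002410888672) ((593.7169189453125, 184.4753875732422), (17.831787109375, 22.583755493164062), 86.50654602050781)
low 612 ((591.3963012695312, 192.00222778320312), (124.31019592285156, 55.01557159423828), 62.92571258544922) 0.025098817588349892
1727 0.20999211457120504 [0.588842   0.18862958] -10.280936580980482
floor z 0.007208109976587218
-0.045 [0.5445645  0.19666095]
0.045 [0.6331195  0.18059821]
```

Call:
drive_tool(slide=[[0.039, 0.023, -0.1], [0.039, 0.023, -0.22], [0.039, 0.023, -0.34], [0.039, 0.023, -0.34]], delta_rot=[[0, 0, 0.03], [0, 0, 0.03], [0, 0, 0.03], [0, 0, 0.03]], hand=[0.18, 0.18, 0.18, 0.18], grip_force=40)

```text
t: 4.05
eef_pos: [0.5891, 0.1886, 0.0786]
eef_rot: [179.7, 0.8, -6.6]
contact_force: [-1.3, -0.4, -1.0]
gripper_width: 0.591
finger_force: 0.0
```

Call:
drive_tool(slide=[[0, 0, -0.07], [0, 0, -0.149], [0, 0, -0.149], [0, 0, -0.149], [0, 0, -0.149], [0, 0, -0.149], [0, 0, -0.149]], delta_rot=[[0, 0, 0], [0, 0, 0], [0, 0, 0], [0, 0, 0], [0, 0, 0], [0, 0, 0], [0, 0, 0]], hand=[0.18, 0.18, 0.18, 0.18, -0.3, -0.3, -0.3])

```text
t: 4.75
eef_pos: [0.5975, 0.1918, 0.0305]
eef_rot: [-179.9, -0.3, -6.5]
contact_force: [-0.6, -1.0, 6.9]
gripper_width: 0.412
finger_force: 41.0
```

Call:
drive_tool(slide=[[0, 0, 0.07], [0, 0, 0.13], [-0.06, 0.003, 0.13], [-0.124, 0.006, 0.13], [-0.124, 0.006, 0.13], [-0.124, 0.006, 0.13]], delta_rot=[[0, 0, 0], [0, 0, 0], [0, 0, -0.012], [0, 0, -0.024], [0, 0, -0.024], [0, 0, -0.024]], hand=[-0.3, -0.3, -0.3, -0.3, -0.3, -0.3])

```text
t: 5.35
eef_pos: [0.5458, 0.1943, 0.0802]
eef_rot: [-180.0, -0.1, -10.8]
contact_force: [1.7, -0.5, 0.3]
gripper_width: 0.404
finger_force: 39.9
```

Run:
```python
from h import *
c=read_camera("side"); W=cloud(c)
W2,px,o,M,K=wrist("w3"); print(o["eef_pos"],o["eef_rot"],o["contact_force"],o["gripper_width"])
for n,w in [("wrist",W2),("side",W)]:
  for d in cut_out(n,"relay0")[:7]:
    p=w[d["region"]]; p=p[~np.isnan(p[:,0])]
    print(n,round(d["conf"],2),[int(x) for x in d["bbox"]],np.median(p,0).round(4),np.percentile(p[:,2],[3,97]).round(3))
a=cv2.resize(px[60:270,140:420],(400,300),interpolation=cv2.INTER_CUBIC);b=cv2.resize(c["pixels"][226:286,188:268],(400,300),interpolation=cv2.INTER_CUBIC)
cv2.imwrite("pics/c3.png",np.hstack([a,b]))
```

```text
[0.54637854 0.19423049 0.0801982 ] [-1.79947041e+02 -1.44228060e-01 -1.08053559e+01] [ 0.31923022  0.48389984 -0.77539676] 0.4055124202301484
wrist 0.83 [280, 242, 317, 297] [0.5473 0.1865 0.0926] [0.077 0.094]
wrist 0.8 [269, 149, 300, 192] [0.5815 0.1856 0.0251] [0.021 0.026]
wrist 0.76 [238, 114, 268, 156] [0.6057 0.2029 0.0252] [0.015 0.026]
wrist 0.71 [244, 250, 284, 303] [0.5467 0.2044 0.0926] [0.076 0.094]
wrist 0.66 [240, 151, 272, 196] [0.5827 0.2045 0.0251] [0.016 0.026]
wrist 0.58 [270, 111, 297, 150] [0.6045 0.184  0.0252] [0.014 0.026]
side 0.56 [225, 250, 226, 249] [0.6072 0.1838 0.0258] [0.022 0.03 ]
side 0.49 [241, 245, 249, 250] [0.5358 0.2065 0.0915] [0.076 0.096]
side 0.45 [240, 239, 251, 246] [0.5418 0.1874 0.0921] [0.087 0.096]
side 0.37 [231, 251, 239, 259] [0.5787 0.1874 0.0255] [0.011 0.03 ]
```

View pics/c3.png

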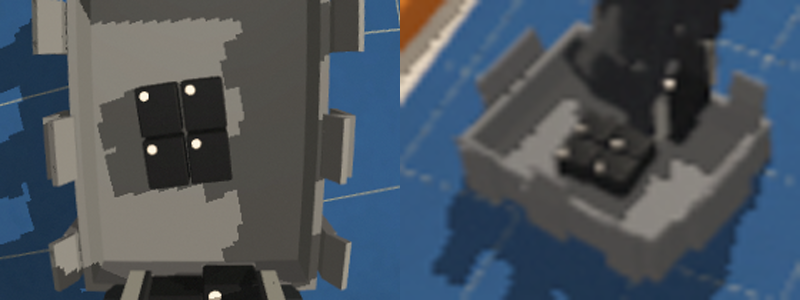

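Call:
drive_tool(slide=[[0, 0, -0.08], [0, 0, -0.14], [0, 0, -0.163], [0, 0, -0.163], [0, 0, -0.163], [0, 0, -0.163]], delta_rot=[[0, 0, 0], [0, 0, 0], [0, 0, 0], [0, 0, 0], [0, 0, 0], [0, 0, 0]], hand=[-0.3, -0.3, -0.3, -0.3, -0.3, -0.3])

```text
t: 6.15
eef_pos: [0.546, 0.1941, 0.0144]
eef_rot: [-180.0, -0.1, -10.9]
contact_force: [-0.4, 0.3, -0.9]
gripper_width: 0.408
finger_force: 42.0
```

Call:
drive_tool(slide=[[0, 0, -0.003], [0, 0, -0.003], [0, 0, -0.003], [0, 0, -0.003], [0, 0, 0.1], [0, 0, 0.2], [0, 0, 0.35], [0, 0, 0.4]], delta_rot=[[0, 0, 0], [0, 0, 0], [0, 0, 0], [0, 0, 0], [0, 0, 0], [0, 0, 0], [0, 0, 0], [0, 0, 0]], hand=[-0.3, 0.2, 0.2, 0.2, 0.2, 0.2, 0.4, 0.6])

```text
t: 6.95
eef_pos: [0.5466, 0.1944, 0.178]
eef_rot: [-179.9, -0.3, -10.8]
contact_force: [0.1, 0.2, 1.2]
gripper_width: 0.801
finger_force: 0.0
```

Run:
```python
from h import *
W,px,o,M,K=wrist("w4"); print(o["t"],o["eef_pos"],o["eef_rot"],o["contact_force"])
for d in cut_out("wrist","relay0")[:8]:
    p=W[d["region"]]; p=p[~np.isnan(p[:,0])]
    print(round(d["conf"],2),[int(x) for x in d["bbox"]],np.median(p,0).round(4))
```

```text
6.95 [0.54664457 0.19439609 0.17800553] [-179.89213704   -0.25874954  -10.84068304] [0.13650735 0.22080449 1.16006988]
0.94 [274, 110, 297, 138] [0.6047 0.1839 0.0251]
0.89 [255, 114, 273, 139] [0.6055 0.2031 0.0251]
0.8 [254, 137, 276, 165] [0.5823 0.2048 0.0251]
0.72 [275, 132, 296, 164] [0.5815 0.186  0.0252]
0.56 [280, 173, 302, 200] [0.5432 0.1864 0.0252]
0.56 [264, 176, 283, 204] [0.5429 0.205  0.0251]
```

Call:
drive_tool(slide=[[0.096, -0.836, -0.0], [0.096, -0.836, 0], [0.096, -0.836, 0], [0.096, -0.836, 0], [0.096, -0.836, -0.1], [0.096, -0.836, -0.195], [0.096, -0.836, -0.195], [0.096, -0.836, -0.195]], delta_rot=[[0, 0, -0.063], [0, 0, -0.063], [0, 0, -0.063], [0, 0, -0.063], [0, 0, -0.063], [0, 0, -0.063], [0, 0, -0.063], [0, 0, -0.063]], hand=[0.3, 0.3, 0.3, 0.3, 0.3, 0.3, 0.3, 0.3], grip_force=100)

```text
t: 7.85
eef_pos: [0.5805, -0.1436, 0.0907]
eef_rot: [179.9, 0.4, -22.4]
contact_force: [-0.2, 0.4, -0.5]
gripper_width: 0.652
finger_force: 0.0
```

Run:
```python
from h import *
W,px,o,M,K=wrist("w5"); print(o["t"],o["eef_pos"],o["eef_rot"],o["contact_force"],o["gripper_width"])
m=inb(W,(.588,-.138),.045,(.025,.05)); q=W[m]; print(m.sum(),cv2.minAreaRect((q[:,:2]*1000).astype(np.float32)),np.median(q[:,2]))
```

```text
7.85 [ 0.58047308 -0.14357738  0.09066006] [179.92709565   0.3828992  -22.41756274] [-0.18470523  0.44719325 -0.51958345] 0.6521418745886641
2295 ((585.664794921875, -140.28195190429688), (16.01909065246582, 63.69879150390625), 67.81645965576172) 0.03464978796163393
```

Call:
drive_tool(slide=[[0.012, 0.008, -0.05], [0.012, 0.008, -0.12], [0.012, 0.008, -0.17], [0.012, 0.008, -0.195], [0.012, 0.008, -0.195]], delta_rot=[[0, 0, 0], [0, 0, 0], [0, 0, 0], [0, 0, 0], [0, 0, 0]], hand=[0, 0, 0, 0, 0])

```text
t: 8.4
eef_pos: [0.5874, -0.1357, 0.0164]
eef_rot: [-180.0, 0.2, -22.1]
contact_force: [-0.5, 0.0, 0.1]
gripper_width: 0.501
finger_force: 0.0
```

Call:
drive_tool(slide=[[-0.004, -0.011, -0.009], [-0.004, -0.011, -0.009], [-0.004, -0.011, -0.009]], delta_rot=[[0, 0, 0], [0, 0, 0], [0, 0, 0]], hand=[0, 0, 0])

```text
t: 8.7
eef_pos: [0.5876, -0.142, 0.0152]
eef_rot: [-180.0, -0.1, -22.2]
contact_force: [0.0, -0.1, 0.2]
gripper_width: 0.503
finger_force: 0.0
```

Call:
drive_tool(slide=[[-0.002, 0.002, -0.004], [-0.002, 0.002, -0.004], [-0.002, 0.002, -0.004], [-0.002, 0.002, -0.004], [-0.002, 0.002, -0.004], [-0.002, 0.002, -0.004]], delta_rot=[[0, 0, 0], [0, 0, 0], [0, 0, 0], [0, 0, 0], [0, 0, 0], [0, 0, 0]], hand=[-1, -1, -1, -1, -1, -1])

```text
t: 9.3
eef_pos: [0.5863, -0.1409, 0.013]
eef_rot: [-180.0, -0.0, -22.2]
contact_force: [-1.1, 0.2, 5.3]
gripper_width: 0.163
finger_force: 99.7
```

Call:
drive_tool(slide=[[0, 0, 0.1], [0, 0, 0.22], [0.006, 0.1, 0.3], [0.006, 0.824, 0.3], [0.006, 0.824, 0.3], [0.006, 0.824, 0.3], [0.006, 0.824, 0.3], [0.006, 0.824, 0.3]], delta_rot=[[0, 0, 0], [0, 0, 0], [0, 0, 0.066], [0, 0, 0.066], [0, 0, 0.066], [0, 0, 0.066], [0, 0, 0.066], [0, 0, 0.066]], hand=[-1, -1, -1, -1, -1, -1, -1, -1])

```text
t: 10.1
eef_pos: [0.5876, 0.1501, 0.1317]
eef_rot: [180.0, 0.0, -10.3]
contact_force: [0.6, -0.7, -0.9]
gripper_width: 0.159
finger_force: 98.9
```

Call:
drive_tool(slide=[[0, 0.06, 0], [0, 0.06, 0], [0, 0.06, 0], [0, 0.06, 0]], delta_rot=[[0, 0, 0], [0, 0, 0], [0, 0, 0], [0, 0, 0]], hand=[-1, -1, -1, -1])

```text
t: 10.5
eef_pos: [0.5882, 0.1711, 0.1318]
eef_rot: [180.0, 0.0, -10.4]
contact_force: [-0.4, -0.4, -1.5]
gripper_width: 0.166
finger_force: 98.9
```

Run:
```python
from h import *
W,px,o,M,K=wrist("w6"); print(o["t"],o["eef_pos"],o["eef_rot"],o["contact_force"],o["gripper_width"])
z=o["eef_pos"][2]; e=o["eef_pos"]
# plate visible: white points near z-8mm
m=inb(W,e[:2],.12,(z-.02,z-.001))&(px.min(2)>90); q=W[m]
print("plate",m.sum(),np.percentile(q[:,2],[5,50,95]) if len(q) else 0,cv2.minAreaRect((q[:,:2]*1000).astype(np.float32)))
A=np.c_[q[:,:2]-e[:2],np.ones(len(q))]; print("tilt",np.linalg.lstsq(A,q[:,2],rcond=None)[0])
m=inb(W,e[:2],.05,(z+.014,z+.03))&(px.min(2)>90); q=W[m]; print("bar",m.sum(),cv2.minAreaRect((q[:,:2]*1000).astype(np.float32)),np.median(q[:,2]))
for n in ["scene","side"]:
    c=read_camera(n); np.savez(n+"6.npz",W=cloud(c),px=c["pixels"])
    w=cloud(c)
    for d in cut_out(n,"cover")[:2]:
        p=w[d["region"]]; p=p[~np.isnan(p[:,0])]; p=p[abs(p[:,2]-z)<.03]
        print(n,d["conf"],np.median(p,0) if len(p) else 0, cv2.minAreaRect((p[:,:2]*1000).astype(np.float32)) if len(p) else 0)
cv2.imwrite("pics/w6v.png",px)
```

```text
10.5 [0.58817455 0.1710567  0.13181552] [ 1.79956993e+02  4.24704236e-02 -1.03558086e+01] [-0.39661304 -0.39589966 -1.54016835] 0.165673991903477
plate 31856 [0.12449168 0.1255269  0.12705241] ((587.4365844726562, 172.41543579101562), (108.97919464111328, 138.60134887695312), 79.65896606445312)
tilt [-0.00390307 -0.00061623  0.12571088]
bar 4757 ((588.1420288085938, 167.4278106689453), (33.35426330566406, 64.29356384277344), 88.11224365234375) 0.15345549106532425
scene 0.75 [0.61217374 0.17251697 0.12456051] ((589.1100463867188, 171.28533935546875), (109.76045227050781, 142.14718627929688), 79.48137664794922)
side 0.88 [0.57003763 0.18542713 0.12639203] ((591.0107421875, 171.6243896484375), (111.48493957519531, 142.2414093017578), 80.60069274902344)
side 0.67 [0.55906522 0.23041506 0.12426243] ((570.4198608398438, 228.47305297851562), (4.7498273849487305, 77.34991455078125), 81.93537902832031)
```

View pics/w6v.png

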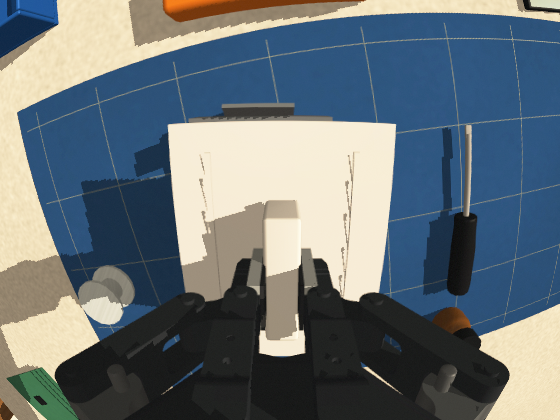

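Call:
drive_tool(slide=[[0.0035, 0.04, 0], [0.0035, 0.04, -0.06], [0.0035, 0.04, -0.12], [0.0035, 0.04, -0.14], [0.0035, 0.04, -0.14], [0.0035, 0.04, -0.14]], delta_rot=[[0, 0, 0], [0, 0, 0], [0, 0, 0], [0, 0, 0], [0, 0, 0], [0, 0, 0]], hand=[-1, -1, -1, -1, -1, -1], grip_force=110)

```text
t: 11.35
eef_pos: [0.5904, 0.1886, 0.0772]
eef_rot: [-180.0, -0.1, -10.3]
contact_force: [0.1, 0.2, -0.3]
gripper_width: 0.156
finger_force: 109.4
```

Run:
```python
from h import *
W,px,o,M,K=wrist("w7"); print(o["t"],o["eef_pos"],o["eef_rot"],o["contact_force"],o["gripper_width"])
z=o["eef_pos"][2]; e=o["eef_pos"]
m=inb(W,e[:2],.12,(z-.012,z-.001))&(px.min(2)>120); q=W[m]
print("plate",m.sum(),np.percentile(q[:,2],[5,50,95]),cv2.minAreaRect((q[:,:2]*1000).astype(np.float32)))
```

```text
11.35 [0.59038832 0.18856808 0.07720724] [-1.79974354e+02 -5.66207322e-02 -1.03027471e+01] [ 0.14605658  0.21445452 -0.30972948] 0.15591258156550658
plate 31579 [0.0699099  0.07092494 0.07244558] ((589.5551147460938, 189.81666564941406), (109.152587890625, 138.93849182128906), 79.79180145263672)
```

Call:
drive_tool(slide=[[-0.002, -0.003, -0.02], [-0.002, -0.003, -0.04], [-0.002, -0.003, -0.055], [-0.002, -0.003, -0.055]], delta_rot=[[0, 0, 0], [0, 0, 0], [0, 0, 0], [0, 0, 0]], hand=[-1, -1, -1, -1])

```text
t: 11.8
eef_pos: [0.5895, 0.1872, 0.0541]
eef_rot: [-180.0, -0.1, -10.3]
contact_force: [2.2, 0.8, -2.1]
gripper_width: 0.159
finger_force: 109.4
```

Call:
drive_tool(slide=[[0, 0, -0.012], [0, 0, -0.022], [0, 0, -0.03], [0, 0, -0.03]], delta_rot=[[0, 0, 0], [0, 0, 0], [0, 0, 0], [0, 0, 0]], hand=[-1, -1, -1, -1])

```text
t: 12.2
eef_pos: [0.5897, 0.187, 0.0431]
eef_rot: [-180.0, -0.1, -10.3]
contact_force: [0.2, -0.0, 5.1]
gripper_width: 0.159
finger_force: 110.7
```

Call:
drive_tool(slide=[[0, 0, -0.005], [0, 0, -0.008], [0, 0, -0.008], [0, 0, -0.008]], delta_rot=[[0, 0, 0], [0, 0, 0], [0, 0, 0], [0, 0, 0]], hand=[-1, -1, -1, -1])

```text
t: 12.6
eef_pos: [0.5898, 0.1871, 0.043]
eef_rot: [-180.0, -0.1, -10.3]
contact_force: [-10.1, -2.7, 26.2]
gripper_width: 0.16
finger_force: 113.5
```

Call:
drive_tool(slide=[[0, 0, 0], [0, 0, 0], [0, 0, 0]], delta_rot=[[0, 0, 0], [0, 0, 0], [0, 0, 0]], hand=[-1, -1, -1])

```text
t: 12.9
eef_pos: [0.5897, 0.1871, 0.043]
eef_rot: [180.0, -0.1, -10.3]
contact_force: [-10.9, -3.4, 24.8]
gripper_width: 0.157
finger_force: 113.5
```

Run:
```python
from h import *
W,px,o,M,K=wrist("w8"); print(o["t"],o["eef_pos"],o["eef_rot"],o["contact_force"],o["gripper_width"])
e=o["eef_pos"]
m=inb(W,e[:2],.12,(.028,.045))&(px.min(2)>120); q=W[m]
A=np.c_[q[:,:2]-e[:2],np.ones(len(q))]
print("plate",m.sum(),np.percentile(q[:,2],[5,50,95]),cv2.minAreaRect((q[:,:2]*1000).astype(np.float32)),np.linalg.lstsq(A,q[:,2],rcond=None)[0])
for d in cut_out("wrist","clip_l")[:3]:
    p=W[d["region"]]; p=p[~np.isnan(p[:,0])]; print(d["conf"],np.median(p,0),np.percentile(p[:,2],98))
c=read_camera("side")
a=cv2.resize(px[100:310,140:420],(400,300),interpolation=cv2.INTER_CUBIC);b=cv2.resize(c["pixels"][226:286,188:268],(400,300),interpolation=cv2.INTER_CUBIC)
cv2.imwrite("pics/c8.png",np.hstack([a,b]))
```

```text
12.9 [0.58973963 0.18707449 0.04300706] [ 1.79999578e+02 -6.16436742e-02 -1.02908744e+01] [-10.90258149  -3.36880615  24.75894778] 0.1570341982099996
plate 31876 [0.03575339 0.03680257 0.03875484] ((591.238525390625, 184.49671936035156), (117.77559661865234, 143.7667999267578), 85.87726593017578) [-0.00110263  0.0052234   0.03701992]
0.62 [0.6041558  0.2422376  0.04453147] 0.05245561062424139
0.61 [0.58346029 0.13478296 0.04491647] 0.0525126773925482
```

View pics/c8.png

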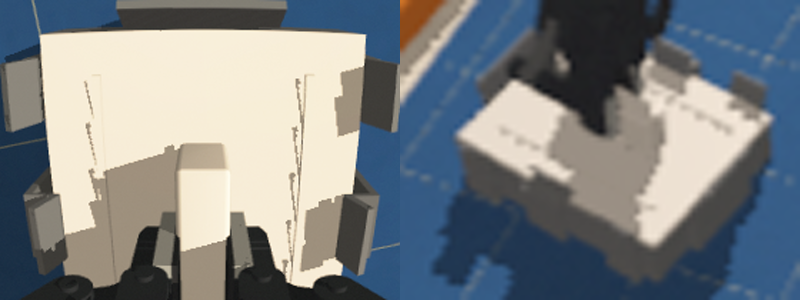

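```bash
python3 -c "
from bench import robot
print(robot.sign_off())"
```

```text
the job is handed in; nothing more can be done
None
```

The relays lie in a single layer, the cover measures fully home with both clips hooked over its edge, and I handed the job in at about 13 s with the arm still pressing it down with about 25 N; the sign-off returned no verdict.

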